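# Load the shaft polisher's gravity magazine

### The job

Load the three steel shafts - two on the sloping drain rack, one in the V-blocks - into the gravity magazine of the shaft polisher: let each one go level, along the V-shaped hopper, so that it drops by itself into the narrow slot below and not end first, until all three lie stacked there. Do not drop a shaft from above the hopper's rim or reach down into the slot with the gripper, and leave the brass sleeve, the white roller, the black hub and the white tub where they are.

Things in the scene. Friction and masses are not known exactly. Their poses are not given: they have to be found in the camera images.
- shaft_a_centre (a point): Steel shaft A, leaning in one of the four places of the drain rack: plain turned steel shaft with dark splined bands, body 24 mm diameter x 100 mm, with a 16 mm diameter x 8 mm stub at each end (116 mm overall), about 0.36 kg. The point is its centre; its x axis runs along the shaft (either way round: both ends are alike).
- shaft_b_centre (a point): Steel shaft B, same as A, in another place of the drain rack.
- shaft_c_centre (a point): Steel shaft C, same as A, lying level in the pair of V-blocks, its axis 46 mm above the bench.
- sleeve_centre (a point): Bystander: brass sleeve 24 mm diameter x 116 mm, in another place of the drain rack; the point is its centre, x axis along it. Leave it there.
- roller_centre (a point): Bystander: white plastic roller 24 mm diameter x 116 mm, in another place of the drain rack; the point is its centre, x axis along it. Leave it there.
- rack: Fixed drain rack: aluminium board 264 mm wide (y), 140 mm up the slope, on a black tray 165 x 280 mm. Origin: centre of the tray's underside, z up. -x is the low front edge, looking roughly to the robot's right; the board rises towards +x at 45 degrees to level, from z = 20 mm at x = -55 mm to z = 119 mm at x = +44 mm, with a foot ledge 30 mm high at its low edge. Outward normal (-0.707, 0, 0.707).
- rack_row (a point): Middle of the row of rod centres, 81 mm above the bench; axes as rack. Four places, at y = -96, -32, +32 and +96 mm: each rod leans at 45 degrees, its axis straight up the slope and 20 mm off the board, its low end on the foot ledge. It lies in two blue saddles, 14 mm long, 40 mm either side of its middle, whose ears reach its axis; the 66 mm between saddles is free for fingers. Lift a rod off along the board's normal.
- vblocks: Fixed pair of steel V-blocks on a dark plate 75 x 125 x 10 mm. Origin: centre of the plate's underside; y runs along the shaft. The blocks are 16 mm thick, at y = +38 and -38 mm, up to 47 mm high and 50 mm wide; the 60 mm between them is free for fingers, down to the plate.
- magazine: Fixed gravity magazine joined to the polisher. Origin: on the bench under the middle of the slot; z up; shafts lie along y. Base plate 170 (x) x 200 mm (y). A small air cylinder (to y = +119 mm, 71 mm high) is on its +y side; the green polisher, up to 185 mm high, fills y = -80 to -330 mm, x = -130 to +130 mm.
- hopper (a point): Release point in the middle of the V-shaped hopper over the slot, 150 mm above the bench; axes as magazine. Two pairs of guides (20 mm wide, at y = +38 and -38 mm, 56 mm open between them for fingers) slope at 45 degrees from the slot's lips up and out to x = +66 and -66 mm, 169 mm high. Blue end plates flare from 134 mm apart at the lips to 172 mm at 171 mm height.
- slot (a point): Middle of the slot's opening, level with its lips, 118 mm above the bench; axes as magazine. The slot is 30 mm wide (x) and 134 mm between its end cheeks (y); its cradle floor is 78 mm below this point, so three shafts stack under the lips.
- hub_centre (a point): Bystander: loose black hub housing, 76 x 76 mm, 105 mm tall; point at mid-height (52 mm above the bench).
- tub_centre (a point): Bystander: loose white plastic tub, 96 mm diameter at the rim, 80 mm tall; point at mid-height (40 mm above the bench).
Mind the look-alikes: they are no part of the job. What is shaped like the part that bears shaft_b_centre but green or red is not meant.

How it is judged:
By the outcome, as a careful person would: the job done as asked, in the order asked, and still so for the second after the job is handed in, with the robot touching nothing.
It also fails if it takes over 70 s, if anything falls off the work surface, if the arm or the gripper's body presses on something with over 40 N, if the wrist force passes 120 N, or if a joint passes its speed limit or range.

### The arm

A 7-joint arm with a two-finger parallel gripper is mounted at the origin on the work surface. World frame = base frame: x ahead of the robot, y to its left, z up, the work surface at z = 0. Lengths are in m, angles in rad, forces in N, time in s.
With the tool pointing down it reaches from about 0.425 to 0.925 m from the base axis. Payload 6.8 kg.
Tool frame: the origin (TCP) lies on the front face of the gripper's body, between the roots of the fingers; the fingertips stand 73 mm ahead of it and the grasp point (between the pads) lies 54 mm ahead of it (bot.finger_overhang is the z of the fingertips in the tool frame, in m); z points along the fingers, y is the line along which they close (so a half turn about z gives the same grasp; the last joint's range is limited). The gripper opens to 85 mm and grips with 20 to 120 N. Pads are 22 mm wide; open, the fingers measure 114 mm over their backs; the gripper's body (76 mm by 85 mm) begins 54 mm behind the grasp point. The pads swing forward as they close: fully open they stand 13 mm farther back than shut.
Start: joints at [-0.108, 0.477, 0.022, 1.555, -0.011, 1.109, -0.083], TCP at [0.675, 0, 0.304] pointing down, gripper open.
Joint ranges: [-2.96, 2.96], [-0.34, 2.1], [-1.41, 1.46], [0.24, 2.44], [-1.37, 4.51], [0.17, 1.92], [-2.96, 2.96]. Speed limits (rad/s): [2.39, 2.39, 3.14, 3.14, 3.14, 3.14, 3.14].

### API

Orientations are given as a unit quaternion [w, x, y, z].
In Python, from station import bot gives the robot as it stands.
- The arm moves only by the tool servo_tool, never from a script. Its argument "motion" is one flat list of numbers, 7 for each row, row after row: the shift along the tool's x, y, z as a fraction of full scale, then the turn, a rotation vector about the tool's x, y, z as a fraction of full scale, then the closure, from 0 (fully open) to 1 (shut). In form: [tx, ty, tz, ax, ay, az, gripper, tx, ty, tz, ax, ay, az, gripper, ...]. A call has 1 to 5 rows; each row shifts and turns the commanded pose from where the row before left it, along the tool's axes as they then stand; what a row does not reach is not made up. Full scale, the value 1, is 0.02 m for a shift and 0.15 rad for a turn. A row lasts 1/8 s, in which the tool goes at most 62.5 mm and 10.7 degrees, less where a joint would pass 70% of its speed; a pose out of reach is approached as far as the arm can. A call with a number of a shift or a turn outside -1 to 1 is refused whole. A call with a gripper value outside its range is refused whole. The fingers move at their own pace and stop on an object; "grip_force" is the grip in N (left out, the last holds). Time passes only in rows, so rows that do not move let the fingers close. It gives the time, the measured TCP pose, the force, the opening and the grip force at its end, in the units of the state.
- bot.get_obs(): the state, without advancing time (a new reading comes with each control period).
- bot.read_camera(name): name is "scene" or "side" or "wrist"; returns the picture (480x640x3 uint8, red, green, blue); there is no depth.
- bot.get_calibration(name): a dict with "mtx" (3x3 intrinsics, pixels), "k1" (the pictures are not rectified: a ray, as slopes to the right and down, at radius r is drawn at 1 + k1 r^2 times it, then the intrinsics apply), "rvec" (rotation vector, rad) and "tvec" (3), from world to camera coordinates, as OpenCV has them. Camera axes: x right, y down, z forward; pixel columns grow to the right and rows downward; lengths in m; the calibration is good to about 2 mm. A picture is of the moment at which its call begins: read the wrist's pose just before it. get_calibration takes no time and is no camera call; for the wrist camera it gives the pose at the moment of the call.
- bot.hand_in(): hands the job in; it is judged then, once.
Trained networks look in the newest picture that a camera, given by its name, has taken for a name from the list of things; names that differ only in an ending like _2 or _b are one class to them, and where a whole thing is asked for, a point or a joint stands for the part that bears it (a point fixed in the world has none). Each returns a list of dicts, best first, with "p" (0 to 1); they miss things now and then, are a little off and sometimes report something else, mostly with a low value. They report only what shows in the picture. A call takes as long as a camera call. They do not tell look-alikes from the thing itself.
- bot.boxes_of(camera, name): "uv" ([column, row] in pixels, amid what is visible of it).
The state is a dict: "t": time; "q": joint angles; "joint_vel": joint speeds; "joint_torque": joint torques, N m; "eef_pos": TCP position; "tool_rot": TCP orientation; "contact_force": force on the tool from outside, world axes, zero at the start; "torque": the same for the moment, N m; "gripper_width": opening from 0.0 (shut) to 1.0 (fully open); "grasp_force": force on a finger pad.
Only numpy, scipy, OpenCV 4.12 (cv2) and the standard library are available. Lean on these libraries where they do the work, as an engineer would, in place of code of your own. Each camera call takes 0.05 s, during which the arm holds its last target. There are 200 camera calls.

## Working session

There is one attempt and no reset: what is moved stays moved. The work goes in short steps, Python scripts to look and compute and a tool call to move; the robot and the scene stay as the last step left them, time stands still between calls to the robot, and variables do not carry over. Pictures are saved under pics/ and viewed, at most 10 in all, crops included, and the job is handed in when it is done.

Besides the shell and the picture viewer there is one more tool, called after ">>>" in YAML: its name, and indented under it one key for each argument. servo_tool: Moves the arm, as the interface text tells. Shift numbers are shares of 0.02 m and turn numbers shares of 0.15 rad, none past 1 either way. Its arguments: {"type":"object","properties":{"motion":{"type":"array","items":{"type":"number","minimum":-1,"maximum":1}},"grip_force":{"type":"number"}},"required":["motion"]}

```bash
ls; mkdir -p pics
python3 - <<'E'
from station import bot
import cv2
for c in ["scene","side"]:
    im=bot.read_camera(c); cv2.imwrite(f"pics/{c}0.png",im[:,:,::-1])
    for n in ["shaft_a_centre","sleeve_centre","roller_centre","rack","vblocks","magazine","hub_centre","tub_centre"]:
        print(c,n,[(d['uv'],round(d['p'],2)) for d in bot.boxes_of(c,n)][:6])
o=bot.get_obs();print(o)
E
```

```text
pics
scene shaft_a_centre []
scene sleeve_centre [([329.2, 295.7], 0.77)]
scene roller_centre [([357.2, 255.1], 0.62)]
scene rack [([360.5, 296.1], 0.57)]
scene vblocks [([279.5, 241.4], 0.78), ([280.1, 224.4], 0.55), ([146.9, 187.2], 0.42)]
scene magazine [([144.8, 187.8], 0.73), ([216.5, 275.3], 0.16)]
scene hub_centre [([149.4, 186.5], 0.65)]
scene tub_centre [([189.7, 310.2], 0.76)]
side shaft_a_centre [([330.0, 237.7], 0.92), ([319.0, 249.8], 0.74)]
side sleeve_centre [([299.5, 326.8], 0.7), ([356.7, 233.8], 0.62)]
side roller_centre [([303.7, 239.9], 0.9), ([301.0, 327.6], 0.54)]
side rack [([316.4, 250.0], 0.67)]
side vblocks [([301.0, 344.6], 0.67), ([298.7, 326.0], 0.35)]
side magazine [([376.1, 431.8], 0.8)]
side hub_centre [([404.5, 336.0], 0.82)]
side tub_centre [([453.2, 327.5], 0.97)]
{'t': 0.9, 'q': array([-0.10811925,  0.47696261,  0.02241811,  1.55538987, -0.0114972 ,
        1.10934447, -0.08310548]), 'joint_vel': array([-1.65788767e-04, -8.30120081e-05, -1.72595283e-03, -1.07440774e-03,
        6.90824598e-05, -1.50528671e-03,  6.79982048e-04]), 'joint_torque': array([-9.05160960e-04, -5.96301627e+01,  1.60568677e+00, -2.81542969e+01,
        1.25128534e-02,  1.57016675e-03, -1.15009988e-05]), 'eef_pos': array([6.75008327e-01, 6.77003200e-06, 3.03937641e-01]), 'tool_rot': array([6.52581459e-06, 7.07114582e-01, 7.07098980e-01, 1.05460562e-05]), 'contact_force': array([-0.26233316, -0.1058542 , -0.28257948]), 'torque': array([0.02737394, 0.02085734, 0.05146866]), 'grasp_force': 0.0, 'gripper_width': 1.0003995718431768}
```

View pics/scene0.png

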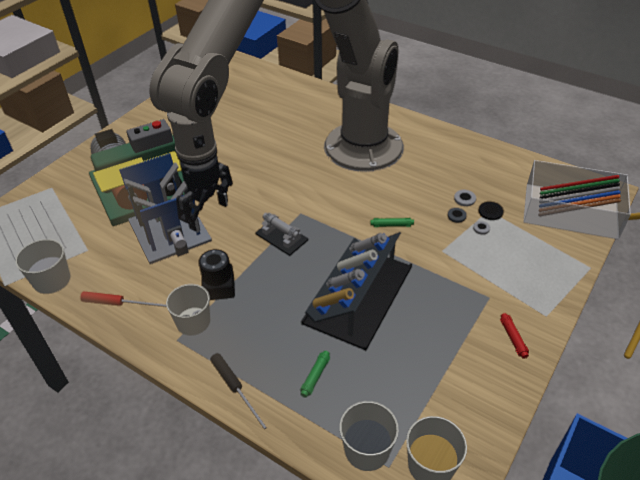

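View pics/side0.png

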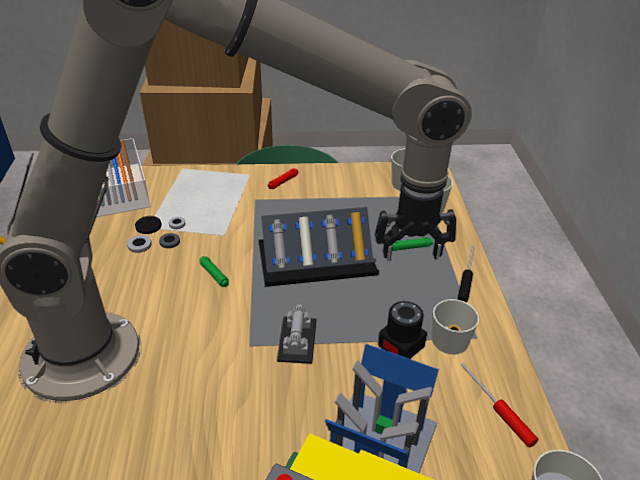

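The scene view shows the rack near (358,285), the V-blocks at (280,230), the magazine at (165,215), the hub at (215,272) and the tub at (189,308). In the side view, the rack places from left to right are:
- Steel with dark bands at (280,243).
- White roller at (305,240).
- Steel at (331,238).
- Brass sleeve at (357,235).

The V-block shaft is at (297,325). The green and red rods at (213,271), (408,243) and (283,178) are decoys. I choose the three steel shafts at (280,243), (331,238) and (297,325), and I'll check them in a close crop.

Run:
```python
import cv2,numpy as np
a=cv2.imread("pics/side0.png");b=cv2.imread("pics/scene0.png")
def t(im,u,v,w,h,s): 
    o=cv2.resize(im[v:v+h,u:u+w],None,fx=s,fy=s,interpolation=cv2.INTER_CUBIC)
    for k in range(0,w,20): cv2.line(o,(k*s,0),(k*s,6),(0,255,255),1); cv2.putText(o,str(u+k),(k*s+2,10),0,.33,(0,255,255),1)
    for k in range(0,h,20): cv2.line(o,(0,k*s),(6,k*s),(0,255,255),1); cv2.putText(o,str(v+k),(2,k*s+12),0,.33,(0,255,255),1)
    return o
m=np.vstack([np.hstack([t(a,250,195,160,100,3)[:, :], t(a,270,295,106,100,3)]),t(a,320,340,130,100,3)[:, :].copy().__class__((0,0,3),np.uint8) if 0 else np.hstack([t(b,225,195,66,100,3),t(b,300,230,120,120,3)[:300],t(b,110,150,76,100,3)])])if 0 else None
r1=np.hstack([t(a,250,200,140,100,4),t(a,270,297,60,100,4)])
r2=np.hstack([t(b,250,200,65,72,4),t(b,300,228,120,72,4),np.zeros((288,60,3),np.uint8)])
cv2.imwrite("pics/c1.png",np.vstack([r1,r2[:, :800]])[:600])
r=np.hstack([t(a,322,340,120,140,4)[:560],cv2.resize(b[145:265,120:220],(320,384))[:384] if 0 else np.vstack([t(b,130,145,80,125,4),np.zeros((60,320,3),np.uint8)])])
cv2.imwrite("pics/c2.png",r)
```

```text
(no output)
```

View pics/c1.png

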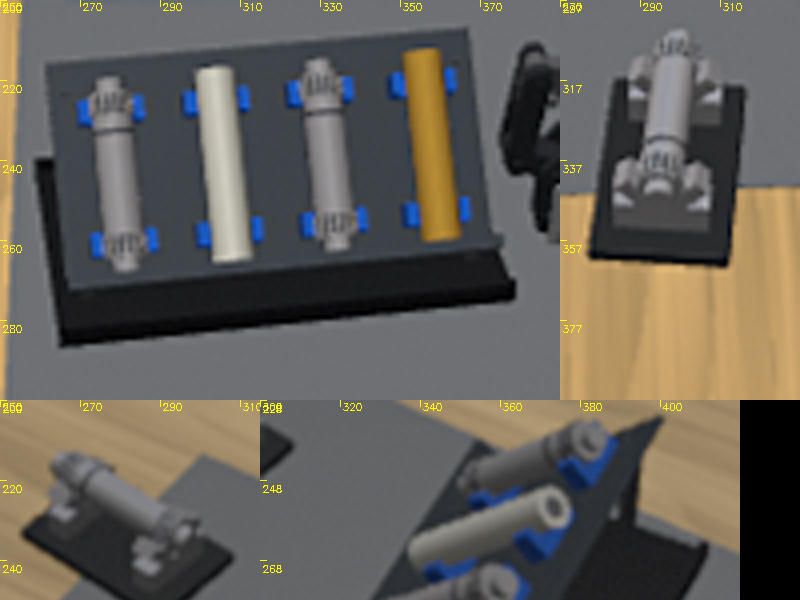

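View pics/c2.png

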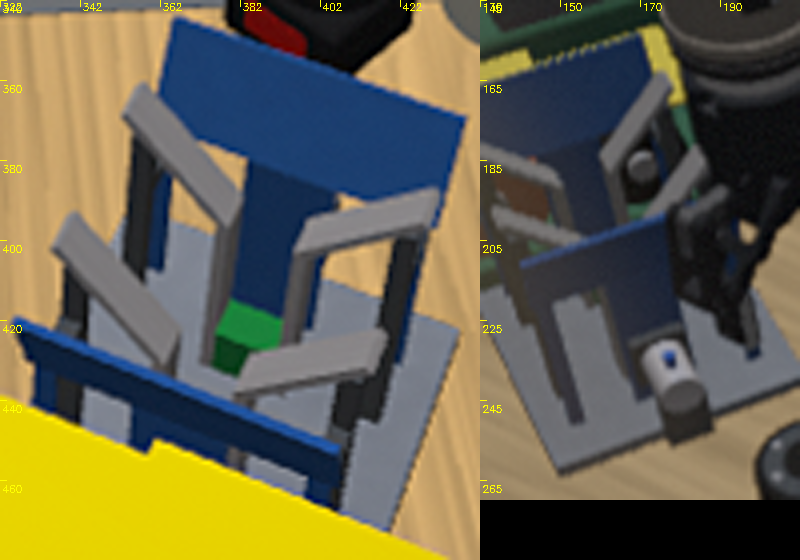

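The crop confirms plain steel with dark splined bands at (280,243) and (331,238), with the roller and the brass sleeve in the other two places. Next I fit the poses from the pixels I picked.

```bash
cat > h.py <<'E'
import numpy as np,cv2
from scipy.optimize import least_squares
from scipy.spatial.transform import Rotation as R
from station import bot
CAL={c:bot.get_calibration(c) for c in("scene","side")}
def proj(P,c):
    cal=CAL[c] if isinstance(c,str) else c
    return cv2.projectPoints(np.atleast_2d(P).astype(float),cal["rvec"],cal["tvec"],cal["mtx"],np.array([cal["k1"],0,0,0,0.]))[0][:,0]
def place(p,L): # p=x,y,yaw
    c,s=np.cos(p[2]),np.sin(p[2]); L=np.atleast_2d(L)
    return np.c_[p[0]+c*L[:,0]-s*L[:,1],p[1]+s*L[:,0]+c*L[:,1],L[:,2]]
def fit(obs,p0):
    def f(p): return np.ravel([proj(place(p,o[1]),o[0])[0]-o[2] for o in obs])
    best=least_squares(f,p0,loss="soft_l1"); return best.x,f(best.x).reshape(-1,2)
E
cat > fit.py <<'E'
from h import *
np.set_printoptions(precision=4,suppress=True)
k=.058*.7071; ro=[]
for y,t,b in[(.096,(277.25,220),(281.25,267)),(.032,(303.5,217.5),(308.25,264.5)),(-.032,(329.25,215.5),(335,261.5)),(-.096,(355.25,213),(360.75,259.25))]:
    ro+=[("side",(-.022+k,y,.081+k),t),("side",(-.022-k,y,.081-k),b)]
ro+=[("side",(.044,.132,.119),(261.75,215.75)),("side",(.044,-.132,.119),(366.75,207.25)),
("scene",(-.022+k,.032,.081+k),(373,255)),("scene",(-.022+k,.096,.081+k),(383,238)),("scene",(-.022+k,-.032,.081+k),(360,272.5))]
vo=[("side",(-.0375,-.0625,0),(277.5,361.5)),("side",(.0375,-.0625,0),(312,363.5)),("side",(0,-.058,.046),(295,343.75)),("side",(0,.058,.046),(299.75,305)),
("scene",(0,.058,.046),(295.5,233)),("scene",(0,-.058,.046),(267,216.25))]
mo=[("side",(-.066,.038,.169),(355.5,362.5)),("side",(-.066,-.038,.169),(337.75,397)),("side",(.066,.038,.169),(431,388.5)),("side",(.066,-.038,.169),(418,423.5)),
("side",(-.015,.038,.118),(379.5,393)),("side",(.015,.038,.118),(397.5,400.75)),("side",(-.015,-.038,.118),(364.5,427.5)),("side",(.015,-.038,.118),(382.75,436.25)),
("scene",(.066,.086,.171),(140,211.25)),("scene",(-.066,.086,.171),(177,198.25)),("side",(-.066,.086,.171),(366.5,344.5)),("side",(.066,.086,.171),(438.5,369.5))]
for n,o,p in(("rack",ro,(.55,.3,1.57)),("v",vo,(.5,.1,0)),("mag",mo,(.6,-.2,-.3))):
    x,r=fit(o,p);print(n,x);print(r.T)
for n,z in(("hub",.052),("tub",.04)):
    pass
E
python3 fit.py; python3 -c "
from h import *
for c in CAL: r=cv2.Rodrigues(CAL[c]['rvec'])[0];print(c,-r.T@CAL[c]['tvec'].ravel(),CAL[c]['mtx'][0,0],CAL[c]['k1'])
w=bot.get_calibration('wrist');r=cv2.Rodrigues(w['rvec'])[0];print(-r.T@w['tvec'].ravel(),r,w['mtx'][0,0])
"
```

```text
rack [0.5131 0.2856 1.6728]
[[-0.137   0.6201  0.0213  0.173   0.3505 -0.3566  0.1135 -0.2057 -0.5167
   0.623  -0.4012  0.6323  0.951 ]
 [-0.4235  0.591  -0.1635  0.5326 -0.3786  1.0075 -0.0699  0.7643 -0.0496
  -0.4345 -0.2067 -0.9963  1.0786]]
v [ 0.4546  0.0198 -0.1269]
[[-0.5807  0.4656 -0.3387  0.0446  2.3296 -2.1236]
 [-0.6892 -0.5326  1.8853  0.7271  3.1639 -0.2166]]
mag [ 0.5918 -0.258  -0.4878]
[[ 0.8148  1.5216 -1.3529 -1.9666  2.0376  0.1663  1.6264  0.2346 -0.2874
  15.4487 -0.2241 -0.8125]
 [ 1.8507  0.1342  2.287   2.9867 -0.2858 -2.0494 -1.0016 -3.1252 -0.9928
  -6.3646  0.0992 -0.0808]]
scene [1.3563011  0.74432416 1.17718179] 625.127463099057 0.022233385568983556
side [ 0.43282171 -0.86656747  0.9912343 ] 601.7814547499188 0.023428778349777038
[0.67568505 0.07742926 0.37467804] [[ 9.99999164e-01  1.26248862e-03 -2.80208091e-04]
 [ 1.28809349e-03 -9.53123013e-01  3.02580341e-01]
 [ 1.14931456e-04 -3.02580449e-01 -9.53123842e-01]] 380.89232020595927
```

Run:
```python
from station import bot
import cv2,pickle
cal=bot.get_calibration("wrist");im=bot.read_camera("wrist");pickle.dump(cal,open("w0.pkl","wb"))
cv2.imwrite("pics/w0r.png",im[:,:,::-1]);cv2.imwrite("pics/w0.png",cv2.resize(im[:,:,::-1],(800,600),interpolation=cv2.INTER_CUBIC))
```

```text
(no output)
```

View pics/w0.png

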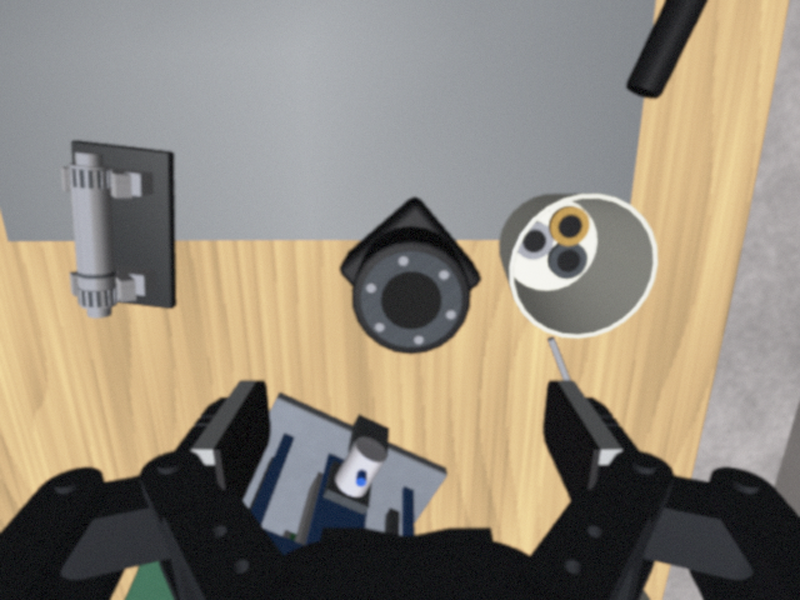

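The wrist view (800-wide picture) shows the V-block shaft from (88,155) to (98,316), the plate corners, and the magazine base's far edge from (281,395) to (446,470). I'm adding these points to the fit.

```bash
cat >> h.py <<'E'
def Rt(yaw,pitch=0): # tool rot: yaw about world z from start orientation, then pitch about tool y
    return R.from_euler('z',yaw)*R.from_quat([2**-.5,2**-.5,0,0])*R.from_euler('y',pitch)
def plan(pos,rot,n=None,show=True,frm=None):
    if frm is None:
        o=bot.get_obs(); q=o["tool_rot"]; p0=o["eef_pos"]; r0=R.from_quat([q[1],q[2],q[3],q[0]])
    else: p0,r0=frm
    w=(r0.inv()*rot).as_rotvec(); d0=r0.inv().apply(np.array(pos)-p0)
    n=n or int(np.ceil(max(np.linalg.norm(d0)/.0195,np.abs(w).max()/.14,1)))
    M=sum(R.from_rotvec(w*i/n).as_matrix() for i in range(n))
    d=np.linalg.solve(M,d0)
    while np.abs(d).max()>.02: return plan(pos,rot,n+1,show,frm)
    if show: print("rows",n,[round(float(v),3) for v in np.r_[d/.02,w/n/.15]])
    return (np.array(pos),rot)
E
python3 - <<'E'
s=open('fit.py').read()
s=s.replace('("scene",(-.066,.086,.171),(177,198.25)),','')
s=s.replace('for n,o,p in','''import pickle
W=pickle.load(open("w0.pkl","rb"))
vo+=[(W,(0,.058,.046),(70.4,124)),(W,(0,-.058,.046),(78.4,252.8)),(W,(-.0375,.0625,.01),(59.2,112.8)),(W,(.0375,.0625,.01),(138.4,121.6)),(W,(.0375,-.0625,.01),(139.2,244))]
mo+=[(W,(-.085,.1,.01),(224.8,316)),(W,(.085,.1,.01),(356.8,376))]
for n,o,p in''',1)
open('fit.py','w').write(s)
E
python3 fit.py; python3 -c "
from h import *
plan([.457,.02,.2],Rt(-.12))
"
```

```text
rack [0.5131 0.2856 1.6728]
[[-0.137   0.6201  0.0213  0.173   0.3505 -0.3566  0.1135 -0.2057 -0.5167
   0.623  -0.4012  0.6323  0.951 ]
 [-0.4235  0.591  -0.1635  0.5326 -0.3786  1.0075 -0.0699  0.7643 -0.0496
  -0.4345 -0.2067 -0.9963  1.0786]]
v [ 0.4554  0.0151 -0.1322]
[[-0.3198  0.8078 -0.0217  0.6316  0.5554 -3.6549  2.4762  1.9913 -2.0284
  -1.6856 -1.0755]
 [ 0.9467  1.2612  3.5893  2.2256  2.7232 -0.7529 -1.2194 -1.6771 -0.854
   0.3553  3.8904]]
mag [ 0.5918 -0.2576 -0.4843]
[[ 0.6922  1.5425 -1.4195 -1.8699  1.9455  0.0871  1.6808  0.3061 -0.0136
  -0.4313 -0.9743 -4.0254  1.0199]
 [ 1.7229  0.048   1.9454  2.6659 -0.4918 -2.3038 -1.173  -3.3495 -0.9012
  -0.0505 -0.4327 -0.1789  1.3213]]
rows 13 [0.03, -0.842, 0.4, 0.0, -0.0, 0.062]
```

>>> servo_tool:
  motion: [0.03,-0.842,0.4,0,0,0.062,0,0.03,-0.842,0.4,0,0,0.062,0,0.03,-0.842,0.4,0,0,0.062,0,0.03,-0.842,0.4,0,0,0.062,0,0.03,-0.842,0.4,0,0,0.062,0]

```text
t: 1.58
eef_pos: [0.5904, 0.0046, 0.2638]
tool_rot: [0.0, 0.724, 0.69, 0.0]
contact_force: [0.3, 0.6, -0.5]
gripper_width: 0.996
grasp_force: 0.0
```

>>> servo_tool:
  motion: [0.03,-0.842,0.4,0,0,0.062,0,0.03,-0.842,0.4,0,0,0.062,0,0.03,-0.842,0.4,0,0,0.062,0,0.03,-0.842,0.4,0,0,0.062,0,0.03,-0.842,0.4,0,0,0.062,0]

```text
t: 2.2
eef_pos: [0.5067, 0.0131, 0.2239]
tool_rot: [0.0, 0.739, 0.673, 0.0]
contact_force: [0.3, 0.3, -0.2]
gripper_width: 0.999
grasp_force: 0.0
```

>>> servo_tool:
  motion: [0.03,-0.842,0.4,0,0,0.062,0,0.03,-0.842,0.4,0,0,0.062,0,0.03,-0.842,0.4,0,0,0.062,0,0,0,0,0,0,0,0]

```text
t: 2.7
eef_pos: [0.4559, 0.02, 0.1996]
tool_rot: [-0.0, 0.748, 0.663, -0.001]
contact_force: [-0.2, -0.5, 0.1]
gripper_width: 1.001
grasp_force: 0.0
```

Run:
```python
from station import bot
import cv2,pickle
print(bot.get_obs()["eef_pos"],bot.get_obs()["tool_rot"],bot.get_obs()["q"])
cal=bot.get_calibration("wrist");im=bot.read_camera("wrist");pickle.dump(cal,open("w1.pkl","wb"))
cv2.imwrite("pics/w1.png",cv2.resize(im[:,:,::-1],(800,600),interpolation=cv2.INTER_CUBIC))
```

```text
[0.45593098 0.02000433 0.19962721] [-4.08518379e-04  7.48331249e-01  6.63324800e-01 -6.20282521e-04] [-1.83570653e-01  2.64604633e-01  3.36762162e-03  2.15941125e+00
 -1.42157403e-03  7.19063112e-01 -2.99539080e-01]
```

View pics/w1.png

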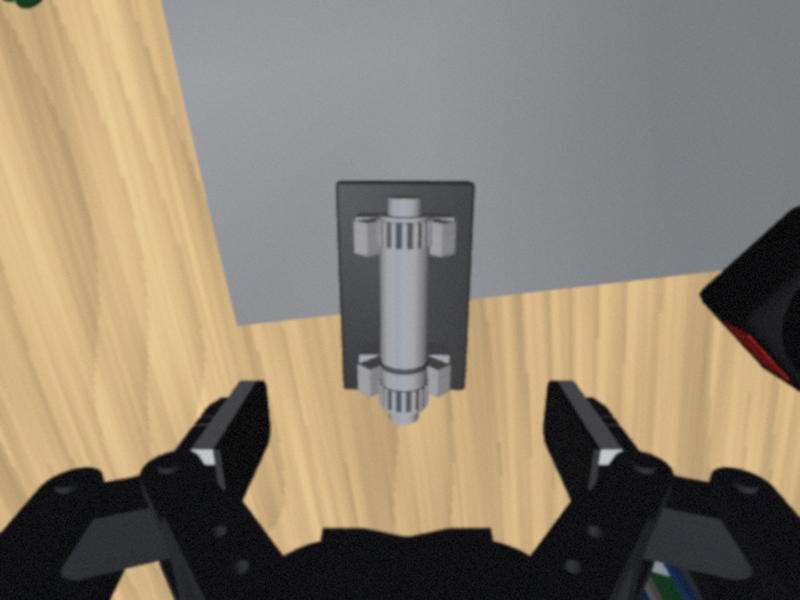

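The V-block shaft is aligned with the tool: its axis is at u≈403 from v=198 to v=423 (800-wide). The plate corners are at (338,183), (473,183), (344,388) and (466,388).

Run:
```python
from h import *
import pickle
W=pickle.load(open("w1.pkl","rb")); s=.8
o=[(W,(a*.0375,b*.0625,.01),(u*s,v*s)) for a,b,u,v in((-1,1,338,182),(1,1,473,182),(1,-1,466,388),(-1,-1,344,388))]
o+=[(W,(0,.058,.038),(404*s,198*s)),(W,(0,-.058,.052),(403*s,422*s))]
x,r=fit(o,(.455,.018,-.13));print(x);print(r.T)
g=bot.get_obs()
plan([x[0],x[1],.046+.056],Rt(x[2]))
```

```text
[ 0.4548354   0.0156713  -0.11969001]
[[-2.91836113  1.22284096 -0.3476247  -0.41385857  0.10156656  0.89213824]
 [-0.19549105 -0.10999682  1.885758    1.74465538 -1.82748265  0.01491264]]
rows 6 [-0.039, -0.015, 0.818, 0.0, -0.0, -0.001]
```

>>> servo_tool:
  motion: [-0.04,-0.015,0.82,0,0,0,0,-0.04,-0.015,0.82,0,0,0,0,-0.04,-0.015,0.82,0,0,0,0,-0.04,-0.015,0.82,0,0,0,0,-0.04,-0.015,0.82,0,0,0,0]

```text
t: 3.38
eef_pos: [0.4567, 0.0162, 0.1179]
tool_rot: [0.001, 0.749, 0.663, 0.001]
contact_force: [-0.0, 0.3, 0.2]
gripper_width: 0.996
grasp_force: 0.0
```

>>> servo_tool:
  motion: [-0.04,-0.015,0.82,0,0,0,0,0,0,0,0,0,0,0.6,0,0,0,0,0,0,1,0,0,0,0,0,0,1,0,0,0,0,0,0,1]
  grip_force: 60

```text
t: 4.0
eef_pos: [0.4541, 0.0157, 0.1023]
tool_rot: [-0.0, 0.749, 0.663, -0.0]
contact_force: [-4.4, 0.8, 9.3]
gripper_width: 0.263
grasp_force: 58.2
```

>>> servo_tool:
  motion: [0,0,0,0,0,0,1,0,0,0,0,0,0,1]

```text
t: 4.25
eef_pos: [0.4541, 0.0157, 0.1023]
tool_rot: [-0.0, 0.749, 0.663, -0.0]
contact_force: [-3.9, 0.5, 9.2]
gripper_width: 0.262
grasp_force: 58.3
```

Run:
```python
from h import *
f=plan([.454,.016,.202],Rt(-.12),5)
f=plan([.5918,-.2576,.285],Rt(-.4843),frm=f)
f=plan([.5918,-.2576,.206],Rt(-.4843),frm=f)
```

```text
rows 5 [0.003, -0.002, -0.997, -0.001, -0.0, -0.001]
rows 17 [-0.658, 0.623, -0.244, 0.0, 0.0, 0.143]
rows 5 [0.0, 0.0, 0.79, 0.0, 0.0, 0.0]
```

>>> servo_tool:
  motion: [0,0,-1,0,0,0,1,0,0,-1,0,0,0,1,0,0,-1,0,0,0,1,0,0,-1,0,0,0,1,0,0,-1,0,0,0,1]

```text
t: 4.88
eef_pos: [0.4542, 0.0154, 0.2023]
tool_rot: [-0.0, 0.749, 0.663, -0.0]
contact_force: [-0.7, -0.7, -3.0]
gripper_width: 0.261
grasp_force: 59.2
```

>>> servo_tool:
  motion: [-0.658,0.623,-0.244,0,0,0.143,1,-0.658,0.623,-0.244,0,0,0.143,1,-0.658,0.623,-0.244,0,0,0.143,1,-0.658,0.623,-0.244,0,0,0.143,1,-0.658,0.623,-0.244,0,0,0.143,1]

```text
t: 5.5
eef_pos: [0.5059, -0.0609, 0.2259]
tool_rot: [-0.0, 0.784, 0.621, -0.0]
contact_force: [0.3, 0.6, -2.9]
gripper_width: 0.26
grasp_force: 59.4
```

>>> servo_tool:
  motion: [-0.658,0.623,-0.244,0,0,0.143,1,-0.658,0.623,-0.244,0,0,0.143,1,-0.658,0.623,-0.244,0,0,0.143,1,-0.658,0.623,-0.244,0,0,0.143,1,-0.658,0.623,-0.244,0,0,0.143,1]

```text
t: 6.12
eef_pos: [0.5482, -0.1407, 0.2506]
tool_rot: [-0.0, 0.816, 0.579, -0.0]
contact_force: [0.1, -0.5, -2.1]
gripper_width: 0.263
grasp_force: 59.4
```

>>> servo_tool:
  motion: [-0.658,0.623,-0.244,0,0,0.143,1,-0.658,0.623,-0.244,0,0,0.143,1,-0.658,0.623,-0.244,0,0,0.143,1,-0.658,0.623,-0.244,0,0,0.143,1,-0.658,0.623,-0.244,0,0,0.143,1]

```text
t: 6.75
eef_pos: [0.5817, -0.2249, 0.275]
tool_rot: [-0.0, 0.845, 0.534, -0.0]
contact_force: [-0.0, -1.0, -2.5]
gripper_width: 0.258
grasp_force: 59.4
```

>>> servo_tool:
  motion: [-0.658,0.623,-0.244,0,0,0.143,1,-0.658,0.623,-0.244,0,0,0.143,1,0,0,0,0,0,0,1]

```text
t: 7.12
eef_pos: [0.5923, -0.2605, 0.2849]
tool_rot: [0.001, 0.857, 0.515, -0.0]
contact_force: [-0.5, -1.0, -2.5]
gripper_width: 0.258
grasp_force: 59.4
```

Run:
```python
from h import *
import pickle
print(bot.get_obs()["eef_pos"],bot.get_obs()["tool_rot"])
plan([.5918,-.2576,.206],Rt(-.4843))
a=bot.read_camera("side")[:,:,::-1]
cal=bot.get_calibration("wrist");im=bot.read_camera("wrist")[:,:,::-1];pickle.dump(cal,open("w2.pkl","wb"))
A=cv2.resize(a[270:480,300:460],(457,600),interpolation=cv2.INTER_CUBIC)
B=cv2.resize(im[180:480,230:410],(343,572),interpolation=cv2.INTER_CUBIC);B=cv2.copyMakeBorder(B,0,28,0,0,0)
cv2.imwrite("pics/w2.png",np.hstack([A,B]))
```

```text
[ 0.5922659  -0.26053271  0.28490673] [ 7.29016384e-04  8.57118156e-01  5.15119339e-01 -2.50985784e-05]
rows 5 [0.024, -0.018, 0.789, 0.002, 0.001, -0.006]
```

View pics/w2.png

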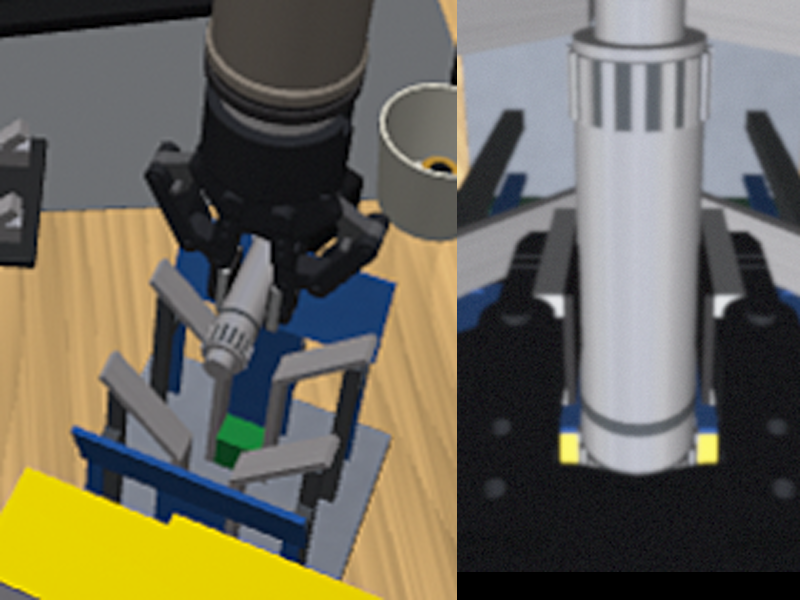

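The side crop shows the shaft level over the hopper. In the wrist crop the guides are symmetric about the shaft axis (u≈637), so I lower it.

>>> servo_tool:
  motion: [0.024,-0.018,0.789,0,0,-0.006,1,0.024,-0.018,0.789,0,0,-0.006,1,0.024,-0.018,0.789,0,0,-0.006,1,0.024,-0.018,0.789,0,0,-0.006,1,0.024,-0.018,0.789,0,0,-0.006,1]

```text
t: 7.85
eef_pos: [0.5916, -0.2552, 0.2042]
tool_rot: [-0.0, 0.855, 0.518, -0.0]
contact_force: [0.4, 1.0, -3.7]
gripper_width: 0.261
grasp_force: 59.4
```

>>> servo_tool:
  motion: [0,0,0,0,0,0,1,0,0,0,0,0,0,1]

```text
t: 8.1
eef_pos: [0.592, -0.2556, 0.2059]
tool_rot: [0.0, 0.855, 0.518, 0.0]
contact_force: [0.6, -0.8, -2.6]
gripper_width: 0.264
grasp_force: 59.3
```

>>> servo_tool:
  motion: [0,0,0,0,0,0,0,0,0,0,0,0,0,0,0,0,0,0,0,0,0,0,0,0,0,0,0,0]

```text
t: 8.6
eef_pos: [0.5918, -0.2554, 0.2058]
tool_rot: [0.0, 0.855, 0.518, 0.0]
contact_force: [-0.6, -0.5, 0.1]
gripper_width: 1.003
grasp_force: 0.0
```

>>> servo_tool:
  motion: [0,0,-0.8,0,0,0,0,0,0,-1,0,0,0,0,0,0,-1,0,0,0,0,0,0,-1,0,0,0,0,0,0,0,0,0,0,0]

```text
t: 9.22
eef_pos: [0.5928, -0.256, 0.2848]
tool_rot: [0.002, 0.855, 0.518, 0.002]
contact_force: [-0.2, -0.0, 0.1]
gripper_width: 0.999
grasp_force: 0.0
```

Run:
```python
from h import *
a=bot.read_camera("side")[:,:,::-1]
im=bot.read_camera("wrist")[:,:,::-1]
A=cv2.resize(a[270:480,300:460],(457,600),interpolation=cv2.INTER_CUBIC)
B=cv2.resize(im[180:480,230:410],(343,572),interpolation=cv2.INTER_CUBIC);B=cv2.copyMakeBorder(B,0,28,0,0,0)
cv2.imwrite("pics/w3.png",np.hstack([A,B]))
# rack: shafts at y=+.096 and -.032
rk=np.array([.5131,.2856,1.6728]); n=place([0,0,rk[2]],[-.7071,0,.7071])[0]
yaw=rk[2]-np.pi/2
o=bot.get_obs();print(o["eef_pos"],o["q"])
for y in(.096,-.032):
    c=place(rk,[-.022,y,.081])[0];print(y,c,n,"tcp",c+n*.057)
    f=plan([.50,.0,.30],Rt(0.1,0))
    f=plan(c+n*.157,Rt(yaw,np.pi/4),frm=f)
    f=plan(c+n*.057,Rt(yaw,np.pi/4),frm=f)
```

```text
[ 0.59170092 -0.25531866  0.28202213] [ 0.16847289  0.44957902  0.19435573  1.66651492 -0.09800669  1.03421527
 -0.08693621]
0.096 [0.41983919 0.25393897 0.081     ] [ 0.07200179 -0.70342459  0.7071    ] tcp [0.42394329 0.21384377 0.1213047 ]
rows 14 [0.835, -0.519, -0.064, 0.0, -0.0, -0.277]
rows 10 [0.529, -0.27, 0.786, 0.001, 0.524, -0.001]
rows 6 [0.0, -0.0, 0.833, 0.0, 0.0, 0.0]
-0.032 [0.54717386 0.26697281 0.081     ] [ 0.07200179 -0.70342459  0.7071    ] tcp [0.55127796 0.22687761 0.1213047 ]
rows 14 [0.835, -0.519, -0.064, 0.0, -0.0, -0.277]
rows 11 [0.479, 0.336, 0.716, 0.0, 0.476, -0.001]
rows 6 [0.0, 0.0, 0.833, 0.0, 0.0, 0.0]
```

View pics/w3.png

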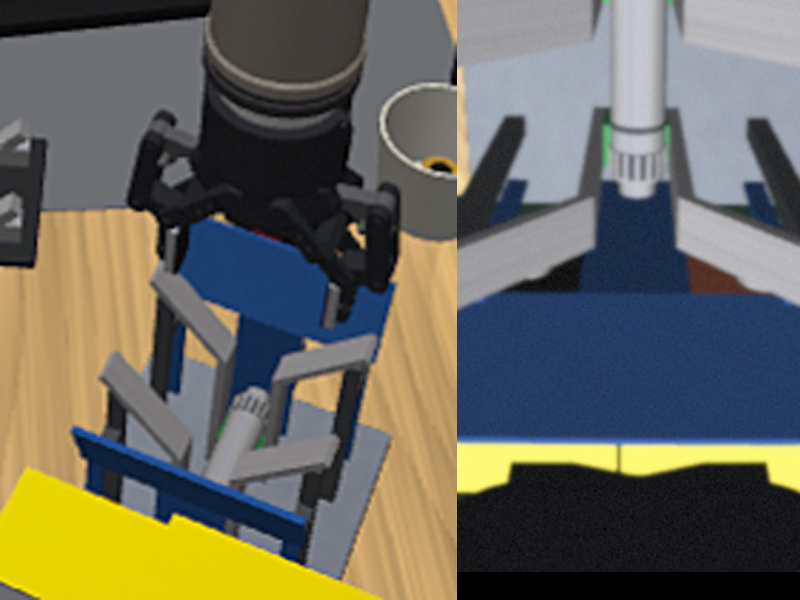

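Shaft C now lies level in the slot (side crop, around (240,430)). Next is the rack shaft at y=-32, with the fingers only partly open so they clear the neighbouring rods.

Run:
```python
from h import *
c=np.array([.5472,.2670,.081]);n=np.array([.072,-.7034,.7071])
f=plan([.555,.06,.30],Rt(0.05,0))
f=plan(c+n*.14,Rt(.102,np.pi/4),frm=f)
```

```text
rows 17 [0.888, -0.321, -0.053, 0.0, -0.0, -0.208]
rows 9 [0.345, 0.061, 0.853, 0.015, 0.582, -0.037]
```

>>> servo_tool:
  motion: [0.888,-0.321,-0.053,0,0,-0.208,0.42,0.888,-0.321,-0.053,0,0,-0.208,0.42,0.888,-0.321,-0.053,0,0,-0.208,0.42,0.888,-0.321,-0.053,0,0,-0.208,0.42,0.888,-0.321,-0.053,0,0,-0.208,0.42]

```text
t: 9.95
eef_pos: [0.5985, -0.1596, 0.287]
tool_rot: [-0.0, 0.811, 0.584, 0.0]
contact_force: [-0.7, -0.2, 0.6]
gripper_width: 0.579
grasp_force: 0.0
```

>>> servo_tool:
  motion: [0.888,-0.321,-0.053,0,0,-0.208,0.42,0.888,-0.321,-0.053,0,0,-0.208,0.42,0.888,-0.321,-0.053,0,0,-0.208,0.42,0.888,-0.321,-0.053,0,0,-0.208,0.42,0.888,-0.321,-0.053,0,0,-0.208,0.42]

```text
t: 10.58
eef_pos: [0.5903, -0.066, 0.2922]
tool_rot: [0.0, 0.764, 0.646, 0.0]
contact_force: [0.3, 0.2, 0.1]
gripper_width: 0.578
grasp_force: 0.0
```

>>> servo_tool:
  motion: [0.888,-0.321,-0.053,0,0,-0.208,0.42,0.888,-0.321,-0.053,0,0,-0.208,0.42,0.888,-0.321,-0.053,0,0,-0.208,0.42,0.888,-0.321,-0.053,0,0,-0.208,0.42,0.888,-0.321,-0.053,0,0,-0.208,0.42]

```text
t: 11.2
eef_pos: [0.5677, 0.0255, 0.2976]
tool_rot: [0.0, 0.711, 0.703, 0.0]
contact_force: [0.3, -0.6, 0.8]
gripper_width: 0.581
grasp_force: 0.0
```

>>> servo_tool:
  motion: [0.888,-0.321,-0.053,0,0,-0.208,0.42,0.888,-0.321,-0.053,0,0,-0.208,0.42,0.345,0.061,0.853,0.015,0.582,-0.037,0.42,0.345,0.061,0.853,0.015,0.582,-0.037,0.42,0.345,0.061,0.853,0.015,0.582,-0.037,0.42]

```text
t: 11.82
eef_pos: [0.5572, 0.0859, 0.2503]
tool_rot: [-0.098, 0.677, 0.724, 0.089]
contact_force: [-0.7, -0.6, -0.3]
gripper_width: 0.579
grasp_force: 0.0
```

>>> servo_tool:
  motion: [0.345,0.061,0.853,0.015,0.582,-0.037,0.42,0.345,0.061,0.853,0.015,0.582,-0.037,0.42,0.345,0.061,0.853,0.015,0.582,-0.037,0.42,0.345,0.061,0.853,0.015,0.582,-0.037,0.42,0.345,0.061,0.853,0.015,0.582,-0.037,0.42]

```text
t: 12.45
eef_pos: [0.5577, 0.1528, 0.1881]
tool_rot: [-0.255, 0.631, 0.695, 0.23]
contact_force: [-0.5, -0.1, -0.1]
gripper_width: 0.577
grasp_force: 0.0
```

>>> servo_tool:
  motion: [0.345,0.061,0.853,0.015,0.582,-0.037,0.42,0,0,0,0,0,0,0.42]

```text
t: 12.7
eef_pos: [0.5566, 0.1685, 0.1783]
tool_rot: [-0.285, 0.619, 0.685, 0.256]
contact_force: [0.3, 0.5, 0.3]
gripper_width: 0.583
grasp_force: 0.0
```

Run:
```python
from h import *
import pickle
o=bot.get_obs();print(o["eef_pos"],o["tool_rot"],o["q"])
c=np.array([.5472,.2670,.081]);n=np.array([.072,-.7034,.7071])
W=bot.get_calibration("wrist");im=bot.read_camera("wrist")[:,:,::-1].copy();pickle.dump(W,open("w4.pkl","wb"))
for m in["shaft_a_centre","roller_centre","sleeve_centre"]: print(m,[(d['uv'],round(d['p'],2)) for d in bot.boxes_of("wrist",m)])
rk=[.5131,.2856,1.6728]
for y in(.096,.032,-.032,-.096): 
    p=proj(place(rk,[-.022,y,.081]),W)[0];print(y,p)
plan(c+n*.14,Rt(.102,np.pi/4))
cv2.imwrite("pics/w4.png",cv2.resize(im,(800,600),interpolation=cv2.INTER_CUBIC))
```

```text
[0.55662475 0.16848949 0.17834833] [-0.2852572   0.61931217  0.68530458  0.2558093 ] [ 0.21740935  0.61039772 -0.40076766  1.91617026 -0.80841846  0.8263858
  0.59959117]
shaft_a_centre [([325.4, 241.9], 0.9)]
roller_centre [([212.5, 230.7], 0.67)]
sleeve_centre [([435.9, 228.0], 0.67)]
0.096 [109.73951281 252.49251882]
0.032 [216.65343933 252.65151516]
-0.032 [325.74381517 252.70832776]
-0.096 [435.0430561  252.66221221]
rows 1 [-0.005, -0.027, 0.025, 0.008, 0.008, 0.009]
```

View pics/w4.png

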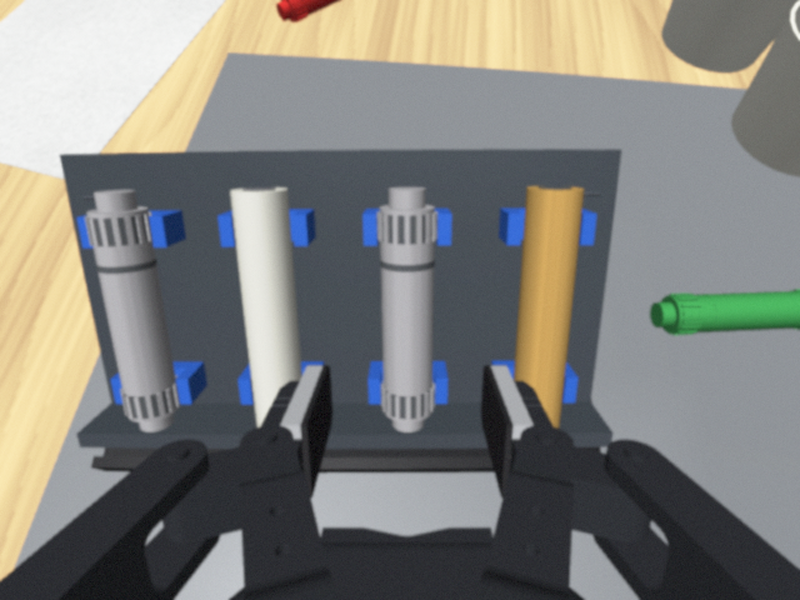

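The wrist view shows the steel shaft at u≈407, centred between the fingers (inner edges at 330 and 484), with the roller at 265 and the brass at 550. I check the position along the shaft, then plan the approach.

Run:
```python
from h import *
import pickle
W=pickle.load(open("w4.pkl","rb"));rk=[.5131,.2856,1.6728]
k=.7071
for s in(.058,.05,-.05,-.058):
  for r in (-.01,0,.01): print(s,r,proj(place(rk,[-.022+s*k-r*k,-.032,.081+s*k+r*k]),W)[0]/.8)
c=np.array([.5472,.2670,.081]);n=np.array([.072,-.7034,.7071])
plan(c+n*.058,Rt(.102,np.pi/4))
```

```text
0.058 -0.01 [407.13804735 187.4982523 ]
0.058 0 [407.10359813 189.50209348]
0.058 0.01 [407.06578256 191.70182831]
0.05 -0.01 [407.14873995 205.34097208]
0.05 0 [407.11515009 208.14564743]
0.05 0.01 [407.07831564 211.22126771]
-0.05 -0.01 [407.25846601 399.59665056]
-0.05 0 [407.23313263 409.80043953]
-0.05 0.01 [407.2056633  420.84397931]
-0.058 -0.01 [407.26561002 413.04843165]
-0.058 0 [407.2407752  423.66743687]
-0.058 0.01 [407.21386716 435.14874485]
rows 5 [-0.0, -0.006, 0.825, 0.002, 0.002, 0.002]
```

Everything agrees to within about 1 mm. I approach and grip.

>>> servo_tool:
  motion: [0,-0.006,0.825,0,0,0,0.42,0,-0.006,0.825,0,0,0,0.42,0,-0.006,0.825,0,0,0,0.42,0,-0.006,0.825,0,0,0,0.42,0,-0.006,0.825,0,0,0,0.42]

```text
t: 13.52
eef_pos: [0.5507, 0.2273, 0.1203]
tool_rot: [-0.284, 0.619, 0.686, 0.257]
contact_force: [-0.5, 0.6, -0.1]
gripper_width: 0.583
grasp_force: 0.0
```

>>> servo_tool:
  motion: [0,0,0,0,0,0,0.42,0,0,0,0,0,0,1,0,0,0,0,0,0,1,0,0,0,0,0,0,1]

```text
t: 14.02
eef_pos: [0.5515, 0.2257, 0.1217]
tool_rot: [-0.283, 0.619, 0.685, 0.257]
contact_force: [0.8, -1.9, 3.2]
gripper_width: 0.258
grasp_force: 58.7
```

Run:
```python
from h import *
c=np.array([.5472,.2670,.081]);n=np.array([.072,-.7034,.7071])
f=plan(c+n*.138,Rt(.102,np.pi/4),4)
f=plan([.555,.06,.30],Rt(0.05,0),frm=f)
f=plan([.592,-.2556,.285],Rt(-.4843,0),frm=f)
```

```text
rows 4 [0.007, -0.0, -0.998, 0.003, -0.0, -0.0]
rows 9 [-0.273, -0.065, -0.891, -0.015, -0.582, 0.037]
rows 17 [-0.898, 0.296, 0.044, 0.0, 0.0, 0.21]
```

>>> servo_tool:
  motion: [0.007,0,-0.998,0,0,0,1,0.007,0,-0.998,0,0,0,1,0.007,0,-0.998,0,0,0,1,0.007,0,-0.998,0,0,0,1]

```text
t: 14.52
eef_pos: [0.5564, 0.1695, 0.1782]
tool_rot: [-0.284, 0.619, 0.686, 0.256]
contact_force: [0.9, -1.0, -3.0]
gripper_width: 0.255
grasp_force: 59.1
```

>>> servo_tool:
  motion: [-0.273,-0.065,-0.891,-0.015,-0.582,0.037,1,-0.273,-0.065,-0.891,-0.015,-0.582,0.037,1,-0.273,-0.065,-0.891,-0.015,-0.582,0.037,1,-0.273,-0.065,-0.891,-0.015,-0.582,0.037,1,-0.273,-0.065,-0.891,-0.015,-0.582,0.037,1]

```text
t: 15.15
eef_pos: [0.5564, 0.0964, 0.2351]
tool_rot: [-0.128, 0.671, 0.721, 0.115]
contact_force: [-0.8, 0.8, -3.1]
gripper_width: 0.255
grasp_force: 59.1
```

>>> servo_tool:
  motion: [-0.273,-0.065,-0.891,-0.015,-0.582,0.037,1,-0.273,-0.065,-0.891,-0.015,-0.582,0.037,1,-0.273,-0.065,-0.891,-0.015,-0.582,0.037,1,-0.273,-0.065,-0.891,-0.015,-0.582,0.037,1]

```text
t: 15.65
eef_pos: [0.5537, 0.06, 0.2998]
tool_rot: [0.001, 0.69, 0.724, -0.001]
contact_force: [-0.5, -0.1, -2.8]
gripper_width: 0.258
grasp_force: 59.1
```

>>> servo_tool:
  motion: [-0.898,0.296,0.044,0,0,0.21,1,-0.898,0.296,0.044,0,0,0.21,1,-0.898,0.296,0.044,0,0,0.21,1,-0.898,0.296,0.044,0,0,0.21,1,-0.898,0.296,0.044,0,0,0.21,1]

```text
t: 16.27
eef_pos: [0.583, -0.0314, 0.2947]
tool_rot: [-0.0, 0.745, 0.667, -0.0]
contact_force: [0.0, -1.0, -3.3]
gripper_width: 0.253
grasp_force: 59.1
```

>>> servo_tool:
  motion: [-0.898,0.296,0.044,0,0,0.21,1,-0.898,0.296,0.044,0,0,0.21,1,-0.898,0.296,0.044,0,0,0.21,1,-0.898,0.296,0.044,0,0,0.21,1,-0.898,0.296,0.044,0,0,0.21,1]

```text
t: 16.9
eef_pos: [0.5967, -0.1242, 0.2907]
tool_rot: [-0.0, 0.795, 0.606, 0.0]
contact_force: [0.1, 0.3, -2.6]
gripper_width: 0.262
grasp_force: 59.1
```

>>> servo_tool:
  motion: [-0.898,0.296,0.044,0,0,0.21,1,-0.898,0.296,0.044,0,0,0.21,1,-0.898,0.296,0.044,0,0,0.21,1,-0.898,0.296,0.044,0,0,0.21,1,-0.898,0.296,0.044,0,0,0.21,1]

```text
t: 17.52
eef_pos: [0.5955, -0.2187, 0.2863]
tool_rot: [-0.0, 0.84, 0.542, -0.0]
contact_force: [0.2, -0.1, -3.0]
gripper_width: 0.26
grasp_force: 59.1
```

>>> servo_tool:
  motion: [-0.898,0.296,0.044,0,0,0.21,1,-0.898,0.296,0.044,0,0,0.21,1,0,0,0,0,0,0,1,0,0,0,0,0,0,1]

```text
t: 18.02
eef_pos: [0.5913, -0.2542, 0.2845]
tool_rot: [-0.0, 0.856, 0.516, 0.0]
contact_force: [0.5, 0.1, -3.7]
gripper_width: 0.263
grasp_force: 59.1
```

Run:
```python
from h import *
plan([.592,-.2556,.207],Rt(-.4843,0),5)
im=bot.read_camera("wrist"); cv2.imwrite("pics/w5r.png",im[:,:,::-1])
print([(d['uv'],round(d['p'],2)) for d in bot.boxes_of("wrist","shaft_a_centre")])
```

```text
rows 5 [-0.009, 0.013, 0.775, -0.001, -0.001, -0.001]
[([325.8, 292.1], 0.74)]
```

>>> servo_tool:
  motion: [-0.009,0.013,0.775,0,0,0,1,-0.009,0.013,0.775,0,0,0,1,-0.009,0.013,0.775,0,0,0,1,-0.009,0.013,0.775,0,0,0,1,-0.009,0.013,0.775,0,0,0,1]

```text
t: 18.75
eef_pos: [0.5917, -0.2564, 0.2058]
tool_rot: [-0.0, 0.857, 0.516, -0.0]
contact_force: [0.1, -0.3, -3.2]
gripper_width: 0.257
grasp_force: 59.1
```

>>> servo_tool:
  motion: [0,0,0,0,0,0,1,0,0,0,0,0,0,1]

```text
t: 19.0
eef_pos: [0.5921, -0.2566, 0.2075]
tool_rot: [0.0, 0.857, 0.516, 0.0]
contact_force: [0.8, -0.3, -3.5]
gripper_width: 0.258
grasp_force: 59.1
```

>>> servo_tool:
  motion: [0,0,0,0,0,0,0,0,0,0,0,0,0,0,0,0,0,0,0,0,0,0,0,0,0,0,0,0]

```text
t: 19.5
eef_pos: [0.5919, -0.2564, 0.2074]
tool_rot: [0.0, 0.857, 0.516, 0.0]
contact_force: [0.0, -0.3, -0.1]
gripper_width: 0.994
grasp_force: 0.0
```

>>> servo_tool:
  motion: [0,0,-0.8,0,0,0,0,0,0,-1,0,0,0,0,0,0,-1,0,0,0,0,0,0,-1,0,0,0,0,0,0,0,0,0,0,0]

```text
t: 20.12
eef_pos: [0.5929, -0.257, 0.2863]
tool_rot: [0.002, 0.857, 0.516, 0.002]
contact_force: [0.6, 0.5, -0.3]
gripper_width: 0.999
grasp_force: 0.0
```

Run:
```python
from h import *
im=bot.read_camera("wrist"); cv2.imwrite("pics/w6r.png",im[:,:,::-1])
a=bot.read_camera("side"); cv2.imwrite("pics/s6r.png",a[:,:,::-1])
W=bot.get_calibration("wrist")
for cam in("wrist","side"):print(cam,[(np.round(d['uv']),round(d['p'],2)) for d in bot.boxes_of(cam,"shaft_a_centre")])
m=[.5918,-.2576,-.4843]
for z in(.052,.076,.1): print(z,proj(place(m,[0,0,z]),W)[0],proj(place(m,[0,0,z]),"side")[0])
c=place([.5131,.2856,1.6728],[-.022,.096,.081])[0];n=np.array([.072,-.7034,.7071])
f=plan([.50,.05,.30],Rt(0.05,0))
f=plan(c+n*.14,Rt(.102,np.pi/4),frm=f)
```

```text
wrist [(array([326., 215.]), 0.92)]
side [(array([385., 421.]), 0.59)]
0.052 [324.65094031 215.69102076] [379.2004102  434.24446015]
0.076 [324.66306191 223.6696952 ] [380.26928379 426.38860581]
0.1 [324.67727969 233.02069446] [381.36958265 418.30676247]
rows 17 [0.824, -0.476, -0.051, -0.0, -0.0, -0.21]
rows 9 [0.356, -0.341, 0.859, 0.015, 0.582, -0.037]
```

>>> servo_tool:
  motion: [0.824,-0.476,-0.051,0,0,-0.21,0.42,0.824,-0.476,-0.051,0,0,-0.21,0.42,0.824,-0.476,-0.051,0,0,-0.21,0.42,0.824,-0.476,-0.051,0,0,-0.21,0.42,0.824,-0.476,-0.051,0,0,-0.21,0.42]

```text
t: 20.95
eef_pos: [0.5821, -0.1602, 0.2884]
tool_rot: [-0.0, 0.812, 0.583, 0.0]
contact_force: [0.8, 0.4, 1.0]
gripper_width: 0.577
grasp_force: 0.0
```

>>> servo_tool:
  motion: [0.824,-0.476,-0.051,0,0,-0.21,0.42,0.824,-0.476,-0.051,0,0,-0.21,0.42,0.824,-0.476,-0.051,0,0,-0.21,0.42,0.824,-0.476,-0.051,0,0,-0.21,0.42,0.824,-0.476,-0.051,0,0,-0.21,0.42]

```text
t: 21.58
eef_pos: [0.5576, -0.0687, 0.2934]
tool_rot: [-0.0, 0.764, 0.645, 0.0]
contact_force: [-0.4, -0.2, -0.1]
gripper_width: 0.58
grasp_force: 0.0
```

>>> servo_tool:
  motion: [0.824,-0.476,-0.051,0,0,-0.21,0.42,0.824,-0.476,-0.051,0,0,-0.21,0.42,0.824,-0.476,-0.051,0,0,-0.21,0.42,0.824,-0.476,-0.051,0,0,-0.21,0.42,0.824,-0.476,-0.051,0,0,-0.21,0.42]

```text
t: 22.2
eef_pos: [0.519, 0.0182, 0.2985]
tool_rot: [-0.0, 0.711, 0.703, 0.0]
contact_force: [0.6, 0.5, 0.7]
gripper_width: 0.582
grasp_force: 0.0
```

>>> servo_tool:
  motion: [0.824,-0.476,-0.051,0,0,-0.21,0.42,0.824,-0.476,-0.051,0,0,-0.21,0.42,0.356,-0.341,0.859,0.015,0.582,-0.037,0.42,0.356,-0.341,0.859,0.015,0.582,-0.037,0.42,0.356,-0.341,0.859,0.015,0.582,-0.037,0.42]

```text
t: 22.82
eef_pos: [0.478, 0.0753, 0.2509]
tool_rot: [-0.098, 0.677, 0.724, 0.089]
contact_force: [-0.9, 0.3, -0.1]
gripper_width: 0.581
grasp_force: 0.0
```

Run:
```python
from h import *
o=bot.get_obs();print(o["eef_pos"],o["q"])
c=place([.5131,.2856,1.6728],[-.022,.096,.081])[0];n=np.array([.072,-.7034,.7071])
plan(c+n*.14,Rt(.102,np.pi/4))
```

```text
[0.47800707 0.07533977 0.25093814] [-0.08628693  0.24260305 -0.07082086  2.06109058 -0.33224542  0.84681784
  0.13466492]
rows 7 [0.294, -0.292, 0.737, 0.013, 0.496, -0.03]
```

>>> servo_tool:
  motion: [0.294,-0.292,0.737,0.013,0.496,-0.03,0.42,0.294,-0.292,0.737,0.013,0.496,-0.03,0.42,0.294,-0.292,0.737,0.013,0.496,-0.03,0.42,0.294,-0.292,0.737,0.013,0.496,-0.03,0.42,0.294,-0.292,0.737,0.013,0.496,-0.03,0.42]

```text
t: 23.45
eef_pos: [0.4444, 0.1289, 0.1957]
tool_rot: [-0.232, 0.64, 0.701, 0.21]
contact_force: [0.7, 0.8, -0.1]
gripper_width: 0.584
grasp_force: 0.0
```

>>> servo_tool:
  motion: [0.294,-0.292,0.737,0.013,0.496,-0.03,0.42,0.294,-0.292,0.737,0.013,0.496,-0.03,0.42,0,0,0,0,0,0,0.42]

```text
t: 23.82
eef_pos: [0.4295, 0.1547, 0.1793]
tool_rot: [-0.284, 0.62, 0.685, 0.255]
contact_force: [-0.0, -0.7, 0.2]
gripper_width: 0.582
grasp_force: 0.0
```

Run:
```python
from h import *
o=bot.get_obs();print(o["eef_pos"],o["q"])
rk=[.5131,.2856,1.6728]
c=place(rk,[-.022,.096,.081])[0];n=np.array([.072,-.7034,.7071])
plan(c+n*.14,Rt(.102,np.pi/4))
plan(c+n*.058,Rt(.102,np.pi/4))
W=bot.get_calibration("wrist");im=bot.read_camera("wrist");cv2.imwrite("pics/w7r.png",im[:,:,::-1])
for m in["shaft_a_centre","roller_centre"]: print(m,[(d['uv'],round(d['p'],2)) for d in bot.boxes_of("wrist",m)])
for y in(.096,.032,-.032): print(y,proj(place(rk,[-.022,y,.081]),W)[0])
```

```text
[0.4295207  0.15467589 0.1793053 ] [ 0.19440152  0.45147437 -0.33240018  2.21134767 -1.00025932  0.78940181
  0.82412629]
rows 1 [0.051, 0.024, 0.002, -0.012, 0.015, -0.021]
rows 5 [0.011, 0.006, 0.82, -0.002, 0.003, -0.004]
shaft_a_centre [([483.4, 236.3], 0.74)]
roller_centre [([438.5, 228.9], 0.56)]
0.096 [325.4058274  251.41935664]
0.032 [434.19809933 251.21773941]
-0.032 [541.24987252 250.92370653]
```

Run:
```python
import cv2,numpy as np
for f in("w7r",):
    im=cv2.imread(f"pics/{f}.png")
    for v in(180,230,280): print(v,[int(x) for x in im[v,290:362:3].mean(1)])
    print([tuple(int(c) for c in im[230,u]) for u in(325,435,541)])
```

```text
180 [115, 126, 129, 125, 148, 140, 156, 102, 164, 149, 96, 155, 170, 94, 130, 154, 89, 138, 121, 140, 130, 128, 128, 125]
230 [76, 74, 80, 73, 77, 117, 155, 166, 177, 182, 185, 183, 181, 171, 161, 160, 143, 131, 102, 80, 77, 77, 80, 81]
280 [80, 77, 80, 78, 78, 98, 148, 167, 173, 182, 183, 184, 181, 173, 165, 158, 143, 125, 97, 78, 75, 78, 77, 75]
[(183, 178, 181), (224, 231, 230), (84, 75, 68)]
```

The shaft is confirmed centred at u≈325: grey, with spline bands. I grip it.

>>> servo_tool:
  motion: [0.011,0.006,0.82,0,0.003,-0.004,0.42,0.011,0.006,0.82,0,0.003,-0.004,0.42,0.011,0.006,0.82,0,0.003,-0.004,0.42,0.011,0.006,0.82,0,0.003,-0.004,0.42,0.011,0.006,0.82,0,0.003,-0.004,0.42]

```text
t: 24.6
eef_pos: [0.4251, 0.2138, 0.1218]
tool_rot: [-0.284, 0.619, 0.686, 0.257]
contact_force: [0.3, 0.4, 0.6]
gripper_width: 0.582
grasp_force: 0.0
```

>>> servo_tool:
  motion: [0,0,0,0,0,0,0.42,0,0,0,0,0,0,1,0,0,0,0,0,0,1,0,0,0,0,0,0,1]

```text
t: 25.1
eef_pos: [0.4252, 0.2124, 0.123]
tool_rot: [-0.283, 0.619, 0.686, 0.257]
contact_force: [-2.7, -3.7, 4.5]
gripper_width: 0.261
grasp_force: 58.8
```

Run:
```python
from h import *
print(bot.get_obs()["q"])
c=place([.5131,.2856,1.6728],[-.022,.096,.081])[0];n=np.array([.072,-.7034,.7071])
f=plan(c+n*.138,Rt(.102,np.pi/4),4)
f=plan([.50,.05,.30],Rt(0.05,0),frm=f)
f=plan([.592,-.2556,.285],Rt(-.4843,0),frm=f)
```

```text
[ 0.13923737  0.58388159 -0.42459111  2.22843107 -1.15887572  0.60679356
  0.94634869]
rows 4 [-0.002, -0.013, -0.984, 0.002, 0.001, 0.003]
rows 10 [-0.261, 0.304, -0.807, -0.014, -0.523, 0.033]
rows 17 [-0.836, 0.45, 0.044, 0.0, 0.0, 0.21]
```

>>> servo_tool:
  motion: [0,-0.013,-0.984,0,0,0.003,1,0,-0.013,-0.984,0,0,0.003,1,0,-0.013,-0.984,0,0,0.003,1,0,-0.013,-0.984,0,0,0.003,1]

```text
t: 25.6
eef_pos: [0.43, 0.1566, 0.1787]
tool_rot: [-0.283, 0.62, 0.686, 0.256]
contact_force: [0.7, -0.1, -3.2]
gripper_width: 0.264
grasp_force: 59.4
```

>>> servo_tool:
  motion: [-0.261,0.304,-0.807,-0.014,-0.523,0.033,1,-0.261,0.304,-0.807,-0.014,-0.523,0.033,1,-0.261,0.304,-0.807,-0.014,-0.523,0.033,1,-0.261,0.304,-0.807,-0.014,-0.523,0.033,1,-0.261,0.304,-0.807,-0.014,-0.523,0.033,1]

```text
t: 26.22
eef_pos: [0.4665, 0.0916, 0.2283]
tool_rot: [-0.144, 0.668, 0.719, 0.13]
contact_force: [0.9, -1.0, -2.6]
gripper_width: 0.258
grasp_force: 59.4
```

>>> servo_tool:
  motion: [-0.261,0.304,-0.807,-0.014,-0.523,0.033,1,-0.261,0.304,-0.807,-0.014,-0.523,0.033,1,-0.261,0.304,-0.807,-0.014,-0.523,0.033,1,-0.261,0.304,-0.807,-0.014,-0.523,0.033,1,-0.261,0.304,-0.807,-0.014,-0.523,0.033,1]

```text
t: 26.85
eef_pos: [0.4997, 0.0501, 0.3001]
tool_rot: [0.001, 0.69, 0.724, -0.001]
contact_force: [0.0, 0.3, -2.3]
gripper_width: 0.257
grasp_force: 59.4
```

>>> servo_tool:
  motion: [-0.836,0.45,0.044,0,0,0.21,1,-0.836,0.45,0.044,0,0,0.21,1,-0.836,0.45,0.044,0,0,0.21,1,-0.836,0.45,0.044,0,0,0.21,1,-0.836,0.45,0.044,0,0,0.21,1]

```text
t: 27.48
eef_pos: [0.5442, -0.0353, 0.295]
tool_rot: [-0.0, 0.745, 0.667, 0.0]
contact_force: [-0.0, -0.3, -2.6]
gripper_width: 0.256
grasp_force: 59.4
```

>>> servo_tool:
  motion: [-0.836,0.45,0.044,0,0,0.21,1,-0.836,0.45,0.044,0,0,0.21,1,-0.836,0.45,0.044,0,0,0.21,1,-0.836,0.45,0.044,0,0,0.21,1,-0.836,0.45,0.044,0,0,0.21,1]

```text
t: 28.1
eef_pos: [0.5741, -0.1248, 0.2909]
tool_rot: [-0.0, 0.795, 0.606, 0.0]
contact_force: [-0.1, 0.1, -2.8]
gripper_width: 0.258
grasp_force: 59.4
```

>>> servo_tool:
  motion: [-0.836,0.45,0.044,0,0,0.21,1,-0.836,0.45,0.044,0,0,0.21,1,-0.836,0.45,0.044,0,0,0.21,1,-0.836,0.45,0.044,0,0,0.21,1,-0.836,0.45,0.044,0,0,0.21,1]

```text
t: 28.72
eef_pos: [0.5894, -0.2184, 0.2865]
tool_rot: [-0.0, 0.841, 0.542, 0.0]
contact_force: [-0.5, -0.1, -2.4]
gripper_width: 0.259
grasp_force: 59.4
```

>>> servo_tool:
  motion: [-0.836,0.45,0.044,0,0,0.21,1,-0.836,0.45,0.044,0,0,0.21,1,0,0,0,0,0,0,1,0,0,0,0,0,0,1]

```text
t: 29.22
eef_pos: [0.5915, -0.2543, 0.2846]
tool_rot: [-0.0, 0.856, 0.516, 0.001]
contact_force: [0.1, 0.3, -3.5]
gripper_width: 0.256
grasp_force: 59.4
```

Run:
```python
from h import *
plan([.592,-.2566,.207],Rt(-.4843,0),5)
# stack check: shaft-2 edges in w6r (after 2nd release) vs predicted for top shaft at z .052/.076/tilt
im=cv2.imread("pics/w6r.png")
for v in(130,170,210,240,255): print(v,[int(x) for x in im[v,296:356:3].mean(1)])
print([int(x) for x in im[240:320:3,325].mean(1)])
import pickle
W=pickle.load(open("w2.pkl","rb"))
for z in(.052,.076): print(z,[[proj(place([.5918,-.2576,-.4843],[a*.012,y,z]),W)[0].round(0) for a in(-1,1)] for y in(-.05,0,.05)],proj(place([.5918,-.2576,-.4843],[0,-.058,z+.008]),W)[0])
```

```text
rows 5 [-0.018, 0.015, 0.776, -0.0, -0.002, -0.002]
130 [78, 80, 78, 79, 78, 81, 76, 80, 81, 82, 80, 79, 79, 76, 75, 78, 76, 77, 79, 78]
170 [150, 83, 81, 139, 169, 155, 174, 118, 184, 114, 168, 149, 138, 159, 144, 150, 111, 175, 180, 179]
210 [172, 174, 173, 172, 155, 149, 183, 195, 201, 200, 200, 200, 189, 176, 149, 136, 167, 165, 168, 169]
240 [173, 110, 78, 60, 71, 147, 182, 192, 200, 199, 201, 200, 185, 169, 143, 87, 102, 172, 172, 175]
255 [111, 77, 75, 116, 146, 143, 180, 193, 201, 200, 198, 198, 190, 168, 139, 85, 76, 112, 170, 173]
[202, 200, 200, 199, 201, 199, 199, 200, 199, 201, 169, 155, 153, 152, 152, 190, 201, 194, 130, 42, 44, 47, 51, 43, 47, 48, 44]
0.052 [[array([309., 269.]), array([337., 269.])], [array([308., 213.]), array([338., 213.])], [array([308., 151.]), array([338., 151.])]] [323.2055075  281.68447955]
0.076 [[array([308., 281.]), array([338., 281.])], [array([307., 221.]), array([339., 221.])], [array([306., 154.]), array([339., 154.])]] [323.08161244 294.42693914]
```

The end of shaft 2 appears at v≈294, which matches z=0.076, so it is stacked level. I release the third.

>>> servo_tool:
  motion: [-0.018,0.015,0.776,0,0,0,1,-0.018,0.015,0.776,0,0,0,1,-0.018,0.015,0.776,0,0,0,1,-0.018,0.015,0.776,0,0,0,1,-0.018,0.015,0.776,0,0,0,1]

```text
t: 29.85
eef_pos: [0.5918, -0.2573, 0.2059]
tool_rot: [-0.0, 0.857, 0.516, 0.0]
contact_force: [0.1, 0.1, -3.0]
gripper_width: 0.261
grasp_force: 59.4
```

>>> servo_tool:
  motion: [0,0,0,0,0,0,1,0,0,0,0,0,0,1]

```text
t: 30.1
eef_pos: [0.5922, -0.2575, 0.2075]
tool_rot: [0.0, 0.857, 0.516, 0.001]
contact_force: [-0.1, 0.2, -2.8]
gripper_width: 0.256
grasp_force: 59.4
```

>>> servo_tool:
  motion: [0,0,0,0,0,0,0,0,0,0,0,0,0,0,0,0,0,0,0,0,0,0,0,0,0,0,0,0]

```text
t: 30.6
eef_pos: [0.592, -0.2574, 0.2075]
tool_rot: [0.0, 0.857, 0.516, 0.001]
contact_force: [0.9, 0.5, -0.5]
gripper_width: 1.0
grasp_force: 0.0
```

>>> servo_tool:
  motion: [0,0,-0.8,0,0,0,0,0,0,-1,0,0,0,0,0,0,-1,0,0,0,0,0,0,-1,0,0,0,0,0,0,0,0,0,0,0]

```text
t: 31.22
eef_pos: [0.5929, -0.258, 0.2863]
tool_rot: [0.002, 0.857, 0.516, 0.002]
contact_force: [0.1, -0.0, -0.3]
gripper_width: 1.0
grasp_force: 0.0
```

Run:
```python
from h import *
a=bot.read_camera("side")[:,:,::-1]
im=bot.read_camera("wrist")[:,:,::-1]
A=cv2.resize(a[190:480,240:460],(455,600),interpolation=cv2.INTER_CUBIC)
B=cv2.resize(im[100:400,230:410],(343,572),interpolation=cv2.INTER_CUBIC);B=cv2.copyMakeBorder(B,0,28,0,0,0)
cv2.imwrite("pics/w8.png",np.hstack([A,B]))
```

```text
(no output)
```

View pics/w8.png

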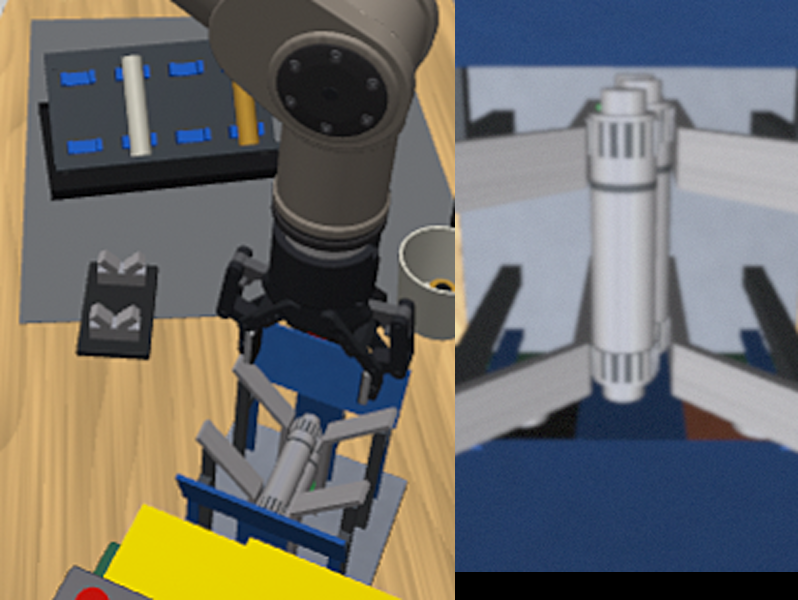

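All three are in the slot area, and the roller, the sleeve and the tub are untouched. I check the top shaft's height numerically.

Run:
```python
from h import *
W=bot.get_calibration("wrist");bot.read_camera("wrist")
im=cv2.cvtColor(bot.read_camera("wrist"),cv2.COLOR_RGB2GRAY)
print(bot.get_obs()["t"]);cv2.imwrite("pics/w9r.png",im)
for v in(215,240,255): print(v,[int(x) for x in im[v,296:350:2]])
u=316; print([int(x) for x in im[140:170:2,u]],[int(x) for x in im[290:316:2,u]])
m=[.5918,-.2576,-.4843]
for z in(.076,.09,.1,.11,.12):
  print(z,*[proj(place(m,[-.003+a,y,z+b]),W)[0].round(1) for a,y,b in((-.012,0,0),(.012,0,0),(0,-.058,.008),(0,.058,.008))])
for a in(-.015,.015): print("lip",proj(place(m,[a,-.028,.118]),W)[0],proj(place(m,[a,.028,.118]),W)[0])
```

```text
31.425
215 [171, 169, 169, 158, 153, 174, 189, 198, 200, 200, 194, 197, 199, 197, 195, 199, 189, 180, 168, 147, 125, 150, 156, 142, 130, 162, 166]
240 [173, 172, 157, 106, 138, 172, 189, 198, 200, 200, 194, 193, 196, 195, 199, 196, 188, 181, 166, 142, 122, 152, 157, 131, 91, 82, 137]
255 [175, 133, 79, 83, 132, 168, 188, 195, 200, 194, 193, 194, 196, 196, 198, 198, 190, 176, 163, 139, 125, 161, 152, 129, 89, 74, 78]
[148, 149, 144, 119, 176, 199, 199, 202, 200, 198, 172, 187, 161, 122, 117] [119, 121, 120, 114, 114, 123, 178, 198, 202, 200, 181, 86, 40]
0.076 [304.1 222.8] [335.8 222.8] [320.2 296.7] [319.4 145.4]
0.09 [303.2 228. ] [336.3 228. ] [320.  305.2] [319.2 147. ]
0.1 [302.4 232.1] [336.8 232. ] [319.9 311.7] [319.  148.2]
0.11 [301.6 236.4] [337.2 236.4] [319.7 318.7] [318.7 149.6]
0.12 [300.7 241.1] [337.7 241. ] [319.6 326.2] [318.5 151.1]
lip [301.73707031 279.46793097] [300.01107424 198.02345762]
lip [346.10831208 279.40019784] [347.50412679 197.95960775]
```

```bash
python3 -c "
from station import bot
print(bot.hand_in())"
```

```text
the job is handed in; nothing more can be done
None
```

All three steel shafts lie stacked level in the magazine slot, the top one at about z = 0.10 m under the lips. The job was handed in at about 31.4 s of the 70 s allowed. None of the moves was directed at the sleeve, roller, hub or tub. The last picture shows the sleeve, roller and tub in place but does not show the hub.

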